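# Check a stacking-kit pin on the snap gauge

### The job

Check the square white nylon pin of the dryer's stacking kit on the snap gauge: pick it up by its tab and, holding it upright, slide its shank, flats along the jaws, in from the open mouth through the GO gap and on until the NO-GO anvil stops it, keep it pressed there with about 5 N for a second, then draw it back out of the mouth. Never push harder than 8 N against any part of the gauge. Then stand the pin upright in the aluminium tray and let go, leaving the jar, the scoop and the two drain plugs where they are.

Things in the scene. Friction and masses are not known exactly. Their poses are not given: they have to be found in the camera images.
- pin: White nylon locating pin of a dryer stacking kit, about 50 g, 78 mm tall, standing on the shelf. Origin: centre of its underside; z up its axis. Square shank 22 x 22 mm (flats across its x and y, edges rounded 1 mm) from 0 to 44 mm, collar 32 mm diameter from 44 to 48 mm, then a pull tab from 48 to 78 mm, 28 mm wide along x, 14 mm thick along y (grip it across the 14 mm with about 40 N).
- gauge: Bench snap gauge, immovable: grey C-frame lying flat with its underside 32 mm and top 50 mm above the shelf, held at its back by a dark foot (x over 44 mm, so the jaws overhang; lift the pin 8 to 28 mm and its collar clears the top). Origin: on the shelf under the GO gap's middle. x: from open mouth (robot side) to closed back, the push; y: across the gap; z up. Outside at y = +-40 mm.
- fixed_anvil: Long straight steel anvil, the gauge's fixed jaw: face at y = +11.75 mm in the gauge's frame, from x = -34 to +50 mm, so it reaches well out in front of the GO anvil and can be felt first. Rigid, as tall as the frame, like all three anvils. Its origin and axes are the gauge's.
- go_anvil: Short steel GO anvil on the other arm: x = -6 to +6 mm in the gauge's frame, face at y = -11.75 mm, so the GO gap is 23.5 mm, 1.5 mm wider than the shank. That arm begins at x = -14 mm and its inner face is at y = -22 mm. Origin and axes: the gauge's.
- nogo_anvil: Short steel NO-GO anvil behind the GO anvil on the same arm: x = +34 to +46 mm in the gauge's frame, face at y = -7.25 mm, so the NO-GO gap is 19 mm, 3 mm narrower than the shank: a good pin, its flats along the jaws, is stopped by its front edge with the pin's axis at x = +23 mm. Origin and axes: the gauge's.
- tray: Small open aluminium tray, loose, 0.25 kg, 110 mm (its x) by 150 mm (its y), 18 mm high, walls and floor 3 mm thick. Origin: centre of its underside.
- jar: Bystander: white ceramic jar with a bamboo lid, 84 mm diameter, 106 mm high over the knob. Origin: centre of its underside.
- scoop: Bystander: grey plastic scoop, round cup 60 mm diameter and 42 mm high, flat handle reaching 112 mm from the cup's axis along its -x. Origin: under the cup's centre.
- plug_a: Bystander: round dark silicone drain plug, 46 mm diameter, 26 mm high. Origin: centre of its underside.
- plug_b: Bystander: second drain plug, the same.
Things that resemble listed ones, but are neither listed nor needed, are in the scene too. Of the things that look like the pin, take the one that is farthest to the robot's right at the start.

How it is judged:
By the outcome, as a careful person would: the job done as asked, in the order asked, and still so for the second after the job is handed in, with the robot touching nothing.
It also fails if it takes over 72 s, if anything falls off the work surface, if the arm or the gripper's body presses on something with over 40 N, if the wrist force passes 120 N, or if a joint passes its speed limit or range.

### The arm

A 6-joint arm with a two-finger parallel gripper is mounted at the origin on the work surface. World frame = base frame: x ahead of the robot, y to its left, z up, the work surface at z = 0. Lengths are in m, angles in rad, forces in N, time in s.
With the tool pointing down it reaches from about 0.35 to 0.775 m from the base axis. Payload 7.3 kg.
Tool frame: the origin (TCP) lies between the finger pads; the fingertips stand 11 mm ahead of it and the grasp point (between the pads) lies 8 mm behind it; z points along the fingers, y is the line along which they close (so a half turn about z gives the same grasp; the last joint's range is limited). The gripper opens to 92 mm and grips with 3 to 60 N. Pads are 19 mm wide; open, the fingers measure 130 mm over their backs; the gripper's body (75 mm by 190 mm) begins 47 mm behind the grasp point.
Start: joints at [0.997, 0.342, 1.524, -0, 1.275, -0.146], TCP at [0.218, 0.478, 0.238] pointing down, gripper open.
Joint ranges: [-2.53, 2.53], [-0.77, 2.02], [0.04, 2.7], [-1, 4.14], [0.28, 2.66], [-3.11, 3.11]. Speed limits (rad/s): [2.57, 2.57, 3.14, 3.14, 3.14, 3.14].

### API

Orientations are given as [roll, pitch, yaw] about the fixed x, y, z axes, in that order (R = Rz(yaw) Ry(pitch) Rx(roll)).
In Python, from plant import status, viewer, order gives the robot as it stands. The module is installed in compiled form; this text tells all that it offers.
- The arm moves only by the tool play_rows, never from a script. Its argument "motion" is a list of rows, each an object with "hand": the finger opening in mm, from 0 to 91.8; "delta_pos": the shift along the world's x, y, z in mm, a list of three; "yaw": the turn about the world's z in rad. A call has 1 to 8 rows; each row shifts and turns the commanded pose from where the row before left it; what a row does not reach is not made up. A row lasts 1/10 s, in which the tool goes at most 50 mm and 8.59 degrees, less where a joint would pass 70% of its speed; a pose out of reach is approached as far as the arm can. A call with a gripper value outside its range is refused whole. The fingers move at their own pace and stop on an object; "newtons" is the grip in N (left out, the last holds). Time passes only in rows, so rows that do not move let the fingers close. It gives the time, the measured TCP pose, the force, the opening and the grip force at its end, in the units of the state.
- status.get_state(): the state, without advancing time (a new reading comes with each control period).
- viewer.grab_frame(name): name is "scene" or "top"; returns the picture (384x512x3 uint8, red, green, blue); there is no depth.
- viewer.camera_params(name): a dict with "fovy" (degrees; the focal length in pixels is half the picture's height over the tangent of half this angle, whatever the lens; pixels are square), "cx", "cy" (the principal point, pixels), "eye" and "attitude" of the camera in the world. Camera axes: x right, y up, looking along -z (the intrinsics and any distortion apply to the point x, -y, -z); pixel columns grow to the right and rows downward; lengths in m; the calibration is good to about 2 mm. A picture is of the moment at which its call begins. camera_params takes no time and is no camera call.
- order.close_job(): hands the job in; it is judged then, once.
The state is a dict: "clock": time; "joint_positions": joint angles; "joint_vel": joint speeds; "tau": joint torques, N m; "tool_pos": TCP position; "orientation": TCP orientation; "force": force on the tool from outside, world axes, zero at the start; "torque": the same for the moment, N m; "gripper_width": finger opening in m; "finger_force": force on a finger pad.
Only numpy, scipy, OpenCV 4.12 (cv2) and the standard library are available. Lean on these libraries where they do the work, as an engineer would, in place of code of your own. Each camera call takes 0.05 s, during which the arm holds its last target. There are 200 camera calls.

## Working session

There is one attempt and no reset: what is moved stays moved. The work goes in short steps, Python scripts to look and compute and a tool call to move; the robot and the scene stay as the last step left them, time stands still between calls to the robot, and variables do not carry over. Pictures are saved under pics/ and viewed, at most 10 in all, crops included, and the job is handed in when it is done.

Besides the shell and the picture viewer there is one more tool, called after ">>>" as name(argument=value, ...) on one line, values as JSON. play_rows: Moves the arm, as the interface text tells. Its arguments: {"type":"object","properties":{"motion":{"type":"array","items":{"type":"object","properties":{"hand":{"type":"number"},"delta_pos":{"type":"array","items":{"type":"number"}},"yaw":{"type":"number"}}}},"newtons":{"type":"number"}},"required":["motion"]}

```bash
mkdir -p pics
python3 - <<'E'
from plant import status, viewer
import cv2
for n in("scene","top"):
    f=viewer.grab_frame(n); cv2.imwrite(f"pics/{n}0.png",f[:,:,::-1]); print(n,viewer.camera_params(n))
print(status.get_state())
a=cv2.imread("pics/scene0.png");b=cv2.imread("pics/top0.png")
cv2.imwrite("pics/both.png",cv2.resize(cv2.vconcat([a,b]),None,fx=.78,fy=.78))
E
```

```text
scene {'fovy': 47.0594954257382, 'cx': 256.7086720408256, 'cy': 194.14060759378356, 'eye': array([ 1.2530722 , -0.34164095,  0.84419091]), 'attitude': array([ 0.7758632 , -0.01076605,  1.09170155])}
top {'fovy': 54.07603026269876, 'cx': 255.40267664816798, 'cy': 190.35180926533562, 'eye': array([0.45680611, 0.01115119, 0.91203985]), 'attitude': array([ 0.13587568,  0.01280067, -1.55478988])}
{'clock': 0.1, 'joint_positions': array([ 9.97025959e-01,  3.42667269e-01,  1.52486936e+00,  1.11357096e-05,
        1.27537379e+00, -1.45968826e-01]), 'joint_vel': array([-0.00019553, -0.00276944, -0.00202853,  0.00050562, -0.0019792 ,
       -0.00118247]), 'tau': array([ 1.75604135e-03, -4.32007778e+01, -2.44691777e+01,  7.18681631e-02,
        5.26018068e-02, -9.72017602e-06]), 'tool_pos': array([0.21759605, 0.47743623, 0.23712525]), 'orientation': array([-3.14029046e+00, -2.02205300e-04,  2.71378773e+00]), 'force': array([-0.51356081,  0.28645052, -0.26949475]), 'torque': array([-0.03288371, -0.03097756, -0.00424465]), 'finger_force': 0.0, 'gripper_width': 0.09165212936197427}
```

View pics/scene0.png

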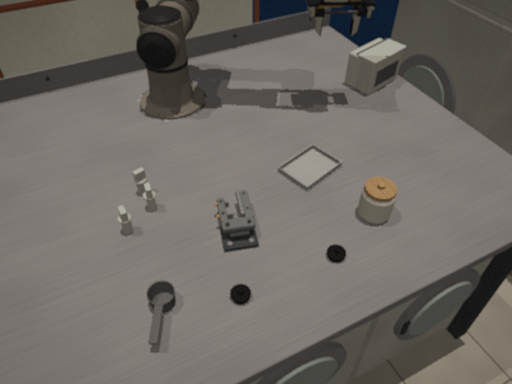

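View pics/top0.png

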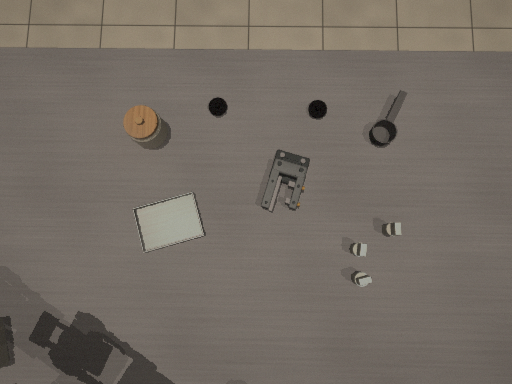

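The top view shows three pin-like things at about (393,229), (360,249) and (362,279). Image right is world -y, so (393,229) is the pin farthest to the robot's right. The gauge is at about (287,180) with its mouth facing down, towards the robot, and the tray is at (170,222). I'll confirm with an enlarged crop.

```bash
cat > h.py <<'E'
import numpy as np,cv2
from plant import viewer
from scipy.spatial.transform import Rotation as R
def cam(n):
    p=viewer.camera_params(n); f=192/np.tan(np.radians(p['fovy'])/2)
    return p,f,R.from_euler('xyz',p['attitude']).as_matrix()
def px2w(n,u,v,z):
    p,f,M=cam(n); d=M@np.array([(u-p['cx'])/f,-(v-p['cy'])/f,-1]); e=np.array(p['eye'])
    return e+d*(z-e[2])/d[2]
def w2px(n,X):
    p,f,M=cam(n); c=(np.atleast_2d(X)-p['eye'])@M
    return np.c_[p['cx']+f*c[:,0]/-c[:,2],p['cy']-f*c[:,1]/-c[:,2]]
def save(n,name,boxes,k):
    f=viewer.grab_frame(n)[:,:,::-1]; out=[]
    cv2.imwrite(f"pics/{name}_full.png",f)
    for (u,v,w,h) in boxes: out.append(cv2.resize(f[v:v+h,u:u+w],None,fx=k,fy=k,interpolation=cv2.INTER_CUBIC))
    cv2.imwrite(f"pics/{name}.png",cv2.hconcat(out))
E
python3 - <<'E'
from h import *
save("top","crop1",[(340,210,65,85),(250,140,65,85)],6)
for u,v in((393,229),(360,249),(362,279),(287,180),(170,222)): print(u,v,px2w("top",u,v,.05))
E
```

```text
393 229 [ 0.49038611 -0.28972823  0.05      ]
360 249 [ 0.44427938 -0.21410872  0.05      ]
362 279 [ 0.3781231  -0.21713377  0.05      ]
287 180 [ 0.59975264 -0.04881754  0.05      ]
170 222 [0.49844449 0.21874718 0.05      ]
```

View pics/crop1.png

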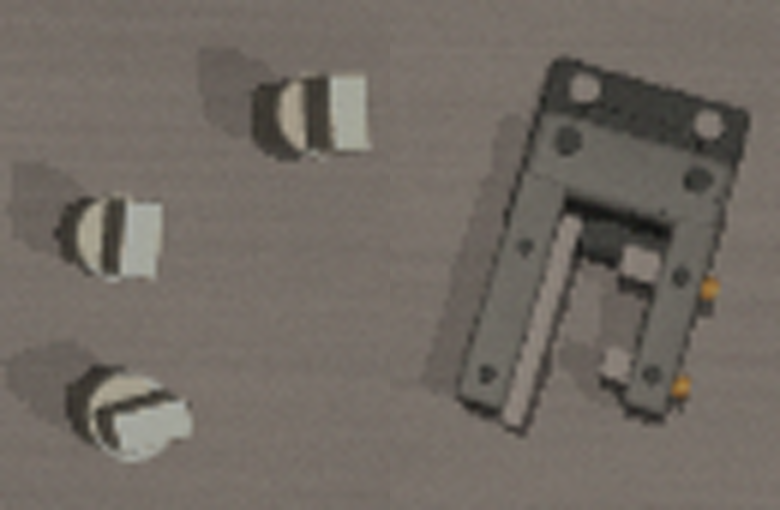

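The crop confirms it: the rightmost pin is at crop (325,115), with its tab's 28 mm side nearly along world x. The gauge's mouth faces the robot, with the long fixed anvil on the left (+y), at crop (524,432) to (582,222). The GO anvil is at about (603,362) and the NO-GO anvil at about (625,262). Next I'll fit the poses.

Run:
```python
from h import *
from scipy.optimize import least_squares
c=np.array([(524,432),(582,222),(599,378),(607,345),(621,277),(629,247)],float)
m=np.array([(-34,11.75),(50,11.75),(-6,-11.75),(6,-11.75),(34,-7.25),(46,-7.25)])/1e3
W=np.array([px2w("top",250+(x-390+.5)/6-.5,140+(y+.5)/6-.5,.05) for x,y in c])[:,:2]
def T(q,m): C,S=np.cos(q[2]),np.sin(q[2]); return m@np.array([[C,S],[-S,C]])+q[:2]
r=least_squares(lambda q:(T(q,m)-W).ravel(),[.6,-.05,-.26])
print("gauge",r.x,"resid mm",(1e3*r.fun.reshape(-1,2)).round(1).tolist())
g=cv2.imread("pics/crop1_full.png")
k=8; u0,v0,w,h=385,215,25,28
b=cv2.resize(g[v0:v0+h,u0:u0+w],None,fx=k,fy=k,interpolation=cv2.INTER_CUBIC).min(2)
n,l,s,_=cv2.connectedComponentsWithStats((b>145).astype(np.uint8))
for i in range(1,n):
    if s[i,4]<300: continue
    rc=cv2.minAreaRect(np.argwhere(l==i)[:,::-1].astype(np.float32))
    P=np.array([px2w("top",u0+(x+.5)/k-.5,v0+(y+.5)/k-.5,.078)[:2] for x,y in cv2.boxPoints(rc)])
    e=np.diff(P,axis=0); print("tab",P.mean(0),[(np.hypot(*d)*1e3,np.degrees(np.arctan2(d[1],d[0]))) for d in e[:2]])
# tray
tt=cv2.minAreaRect(np.argwhere(cv2.inRange(g[185:260,125:215],(135,)*3,(255,)*3)>0)[:,::-1].astype(np.float32))
P=np.array([px2w("top",125+x,185+y,.003)[:2] for x,y in cv2.boxPoints(tt)]);print("tray",P.mean(0),P.tolist())
# scene overlay predicted
s=cv2.imread("pics/scene0.png"); K=5
pins=[(.490,-.3,.078)]
def z(x,y,zz): p=T(r.x,np.array([[x,y]])/1e3)[0]; return [*p,zz]
poly=[z(-34,11.75,.05),z(50,11.75,.05),z(-6,-11.75,.05),z(6,-11.75,.05),z(34,-7.25,.05),z(46,-7.25,.05)]
print("scene px gauge",w2px("scene",poly).round(1).tolist())
cr=cv2.hconcat([cv2.resize(s[v:v+70,u:u+60],None,fx=6,fy=6,interpolation=cv2.INTER_CUBIC) for u,v in((205,185),(100,175))])
for p in w2px("scene",poly): cv2.circle(cr,tuple(int(t) for t in ((p-[205,185]+.5)*6)),3,(0,0,255),1)
cv2.imwrite("pics/sc1.png",cr)
```

```text
gauge [ 0.55604428 -0.03430651 -0.27505194] resid mm [[0.6, 0.8], [-0.3, -0.4], [0.0, -0.9], [-1.2, -1.1], [0.5, 0.9], [0.3, 0.6]]
tab [ 0.49108853 -0.2900995 ] [(np.float64(11.735050819358882), np.float64(-87.52739837536637)), (np.float64(25.22198909907735), np.float64(179.5335427169916))]
tray [0.50179804 0.23635237] [[0.5327034521722613, 0.3271185628048464], [0.5757826280234835, 0.17950662958778413], [0.47034333141684675, 0.14670181538096824], [0.4283627577045445, 0.2920824651444738]]
scene px gauge [[236.1, 189.3], [242.0, 213.4], [228.7, 198.4], [229.5, 201.8], [233.2, 209.7], [234.0, 213.3]]
```

View pics/sc1.png

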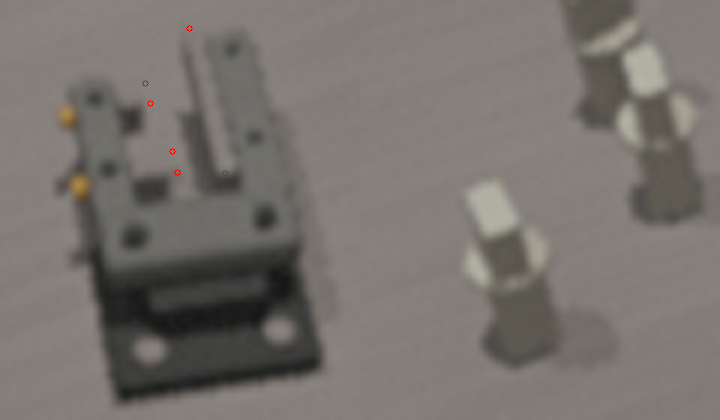

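The scene crop puts the gauge about 3 px lower than my overlay predicts. I'll check both cameras for consistency by triangulating several points.

Run:
```python
from h import *
def ray(n,u,v):
    a=px2w(n,u,v,0);e=np.array(cam(n)[0]['eye']);d=a-e;return e,d/np.linalg.norm(d)
def tri(t,s):
    A=np.zeros((3,3));b=np.zeros(3);R_=[ray("top",*t),ray("scene",*s)]
    for e,d in R_: M=np.eye(3)-np.outer(d,d);A+=M;b+=M@e
    X=np.linalg.solve(A,b); return X.round(4),[round(1e3*np.linalg.norm((np.eye(3)-np.outer(d,d))@(X-e)),1) for e,d in R_]
c2=lambda x,y:(250+(x-390+.5)/6-.5,140+(y+.5)/6-.5)
c1=lambda x,y:(340+(x+.5)/6-.5,210+(y+.5)/6-.5)
s1=lambda x,y:(205+(x+.5)/6-.5,185+(y+.5)/6-.5)
s2=lambda x,y:(100+(x-360+.5)/6-.5,175+(y+.5)/6-.5)
print("screwFL .05",tri(c2(568,140),s1(265,217)))
print("screwFR .05",tri(c2(698,180),s1(134,237)))
print("screw arm L front",tri(c2(487,374),s1(232,47)))
print("screw arm R front",tri(c2(653,375),s1(95,98)))
print("base screw L",tri(c2(586,90),s1(278,330)))
print("base screw R",tri(c2(709,124),s1(149,350)))
print("tab",tri(c1(350,113),s2(491,208)))
print("tab2",tri(c1(141,239),s2(645,70)))
print("plug a,b .026",tri((218,106),(336,253)),tri((317.5,108.5),(240.5,294)))
```

```text
screwFL .05 (array([ 0.6386, -0.0321,  0.0528]), [np.float64(1.8), np.float64(1.8)])
screwFR .05 (array([ 0.6238, -0.0824,  0.0517]), [np.float64(1.7), np.float64(1.7)])
screw arm L front (array([ 0.5471, -0.0017,  0.0519]), [np.float64(1.7), np.float64(1.7)])
screw arm R front (array([ 0.5477, -0.0652,  0.0514]), [np.float64(1.6), np.float64(1.6)])
base screw L (array([ 0.6668, -0.0408,  0.0179]), [np.float64(1.7), np.float64(1.7)])
base screw R (array([ 0.6532, -0.0906,  0.0184]), [np.float64(1.9), np.float64(1.9)])
tab (array([ 0.4903, -0.2925,  0.0769]), [np.float64(1.3), np.float64(1.3)])
tab2 (array([ 0.4433, -0.2152,  0.0771]), [np.float64(1.5), np.float64(1.5)])
plug a,b .026 (array([0.7894, 0.1199, 0.0137]), [np.float64(1.4), np.float64(1.4)]) (array([ 0.7862, -0.1272,  0.0129]), [np.float64(1.1), np.float64(1.1)])
```

The cameras agree to about 3 mm. The gauge is at roughly (0.556,-0.035) with yaw -0.275, and the pin at roughly (0.4905,-0.291) with yaw about 0. Moving now.

>>> play_rows(motion=[{"hand": 50, "delta_pos": [25, -40, 0], "yaw": 0.05}, {"hand": 50, "delta_pos": [25, -40, 0], "yaw": 0.05}, {"hand": 50, "delta_pos": [25, -40, 0], "yaw": 0.05}, {"hand": 50, "delta_pos": [25, -40, 0], "yaw": 0.05}, {"hand": 50, "delta_pos": [20, -42, 0], "yaw": 0.05}, {"hand": 50, "delta_pos": [20, -42, 0], "yaw": 0.05}, {"hand": 50, "delta_pos": [20, -42, 0], "yaw": 0.05}, {"hand": 50, "delta_pos": [20, -42, 0], "yaw": 0.05}], newtons=40)

```text
clock: 0.95
tool_pos: [0.3981, 0.1479, 0.2377]
orientation: [3.141, 0.0, 3.116]
force: [1.8, 0.3, 0.1]
gripper_width: 0.05
finger_force: 0.0
```

>>> play_rows(motion=[{"hand": 50, "delta_pos": [12, -45, 0], "yaw": 0.03}, {"hand": 50, "delta_pos": [12, -45, 0], "yaw": 0}, {"hand": 50, "delta_pos": [12, -45, 0], "yaw": 0}, {"hand": 50, "delta_pos": [12, -45, 0], "yaw": 0}, {"hand": 50, "delta_pos": [12, -45, 0], "yaw": 0}, {"hand": 50, "delta_pos": [12, -45, 0], "yaw": 0}, {"hand": 50, "delta_pos": [12, -45, 0], "yaw": 0}, {"hand": 50, "delta_pos": [8, -45, 0], "yaw": 0}])

```text
clock: 1.75
tool_pos: [0.49, -0.2123, 0.2375]
orientation: [3.141, -0.0, -3.14]
force: [1.4, 0.4, 0.4]
gripper_width: 0.05
finger_force: 0.0
```

>>> play_rows(motion=[{"hand": 50, "delta_pos": [1, -40, 0], "yaw": 0}, {"hand": 50, "delta_pos": [0, -39, 0], "yaw": 0}, {"hand": 50, "delta_pos": [0, 0, -40], "yaw": 0}, {"hand": 50, "delta_pos": [0, 0, -40], "yaw": 0}, {"hand": 50, "delta_pos": [0, 0, -30], "yaw": 0}, {"hand": 50, "delta_pos": [0, 0, 0], "yaw": 0}, {"hand": 50, "delta_pos": [0, 0, 0], "yaw": 0}])

```text
clock: 2.45
tool_pos: [0.491, -0.2894, 0.1281]
orientation: [3.141, -0.0, -3.139]
force: [-0.4, 0.1, 0.8]
gripper_width: 0.0501
finger_force: 0.0
```

Run:
```python
from h import *
f=viewer.grab_frame("scene")[:,:,::-1]; g=viewer.grab_frame("top")[:,:,::-1]
cv2.imwrite("pics/pre.png",cv2.hconcat([cv2.resize(f[150:250,80:180],(400,400),interpolation=cv2.INTER_CUBIC),cv2.resize(g[180:280,340:440],(400,400),interpolation=cv2.INTER_CUBIC)]))
```

```text
(no output)
```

View pics/pre.png

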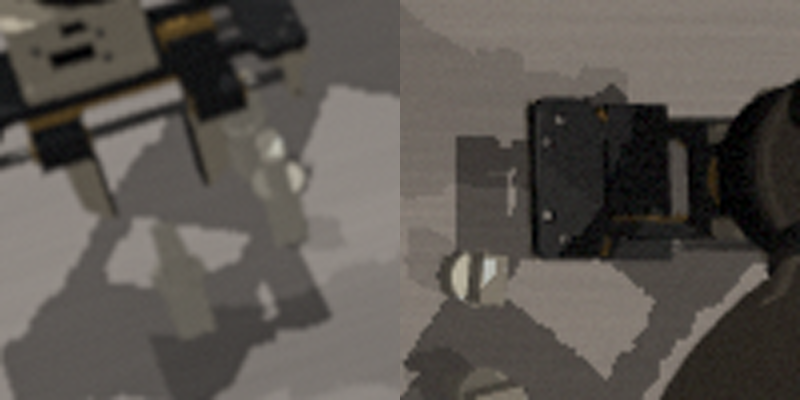

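Left (scene): the open fingers, with tips at about (115,215) and (207,185), straddle the line down to the pin tab at (162,240). Right (top): the hand is over the pin and clear of the neighbours. Descending to grasp.

>>> play_rows(motion=[{"hand": 50, "delta_pos": [0, -1, -30], "yaw": 0}, {"hand": 50, "delta_pos": [0, 0, -20], "yaw": 0}, {"hand": 50, "delta_pos": [0, 0, -16], "yaw": 0}, {"hand": 50, "delta_pos": [0, 0, 0], "yaw": 0}, {"hand": 20, "delta_pos": [0, 0, 0], "yaw": 0}, {"hand": 10, "delta_pos": [0, 0, 0], "yaw": 0}, {"hand": 5, "delta_pos": [0, 0, 0], "yaw": 0}, {"hand": 5, "delta_pos": [0, 0, 0], "yaw": 0}], newtons=40)

```text
clock: 3.35
tool_pos: [0.4912, -0.2905, 0.0626]
orientation: [-3.141, 0.001, -3.139]
force: [0.2, -0.5, -0.1]
gripper_width: 0.0226
finger_force: 0.0
```

>>> play_rows(motion=[{"hand": 5, "delta_pos": [0, 0, 0], "yaw": 0}, {"hand": 5, "delta_pos": [0, 0, 0], "yaw": 0}, {"hand": 5, "delta_pos": [0, 0, 0], "yaw": 0}])

```text
clock: 3.65
tool_pos: [0.4909, -0.2904, 0.062]
orientation: [-3.141, 0.0, -3.139]
force: [-0.1, 0.7, 2.6]
gripper_width: 0.0137
finger_force: 40.0
```

>>> play_rows(motion=[{"hand": 5, "delta_pos": [0, 0, 15], "yaw": 0}, {"hand": 5, "delta_pos": [0, 0, 25], "yaw": 0}, {"hand": 5, "delta_pos": [0, 0, 40], "yaw": 0}, {"hand": 5, "delta_pos": [0, 0, 30], "yaw": -0.05}, {"hand": 5, "delta_pos": [0, 20, 0], "yaw": -0.05}, {"hand": 5, "delta_pos": [0, 35, 0], "yaw": -0.05}, {"hand": 5, "delta_pos": [0, 40, 0], "yaw": -0.05}, {"hand": 5, "delta_pos": [0, 40, 0], "yaw": -0.05}])

```text
clock: 4.45
tool_pos: [0.4904, -0.1541, 0.1716]
orientation: [3.141, -0.0, 2.891]
force: [0.8, -0.2, -0.6]
gripper_width: 0.0138
finger_force: 40.0
```

>>> play_rows(motion=[{"hand": 5, "delta_pos": [0, 40, 0], "yaw": -0.027}, {"hand": 5, "delta_pos": [2, 40, 0], "yaw": 0}, {"hand": 5, "delta_pos": [2, 30, -10], "yaw": 0}, {"hand": 5, "delta_pos": [2, 22, -20], "yaw": 0}, {"hand": 5, "delta_pos": [0, 0, -20], "yaw": 0}, {"hand": 5, "delta_pos": [0, 0, -20], "yaw": 0}, {"hand": 5, "delta_pos": [0, 0, 0], "yaw": 0}, {"hand": 5, "delta_pos": [0, 0, 0], "yaw": 0}])

```text
clock: 5.25
tool_pos: [0.4968, -0.0233, 0.1019]
orientation: [3.142, -0.001, 2.867]
force: [-0.9, -0.3, -0.4]
gripper_width: 0.0137
finger_force: 40.0
```

Run:
```python
from h import *
from plant import status
s=status.get_state();print(s['tool_pos'],s['orientation'],s['force'],s['torque'],s['gripper_width'])
f=viewer.grab_frame("scene")[:,:,::-1]; g=viewer.grab_frame("top")[:,:,::-1]
cv2.imwrite("pics/s2.png",f);cv2.imwrite("pics/t2.png",g)
cv2.imwrite("pics/near.png",cv2.hconcat([cv2.resize(f[165:255,190:280],(400,400),interpolation=cv2.INTER_CUBIC),cv2.resize(g[140:240,240:340],(400,400),interpolation=cv2.INTER_CUBIC)]))
```

```text
[ 0.49679134 -0.02334126  0.10189079] [ 3.14154751e+00 -6.07723688e-04  2.86671933e+00] [-0.88573564 -0.27281908 -0.35009192] [ 0.04844929 -0.02041033 -0.0483183 ] 0.01366792723167526
```

View pics/near.png

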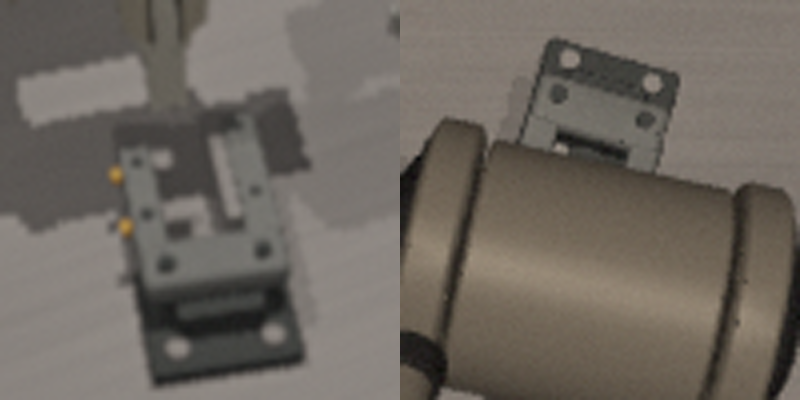

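Left (scene): the pin hangs upright in front of the mouth, its shank bottom at about (168,107). The fixed anvil tip is at about (222,135)–(235,115) and the GO anvil top at (160,158). Right (top): the arm hides the mouth, so I'll use the scene view for relative alignment.

Run:
```python
from h import *
O=np.array([.5555,-.0355]);t=-.275;ex=np.array([np.cos(t),np.sin(t)]);ey=np.array([-ex[1],ex[0]])
k=400/90;c=np.array([.4968,-.0233])
def show(n,P): print(n,((w2px("scene",P)-[190,165]+.5)*k).round(0).tolist())
show("pin front bottom L/R",[[*(c+.011*ex+s*.011*ey),.040] for s in(1,-1)])
show("collar centre bottom",[[*c,.084]])
g=lambda x,y:[*(O+x*ex+y*ey),.05]
show("fix tip,back; go f,b; nogo f,b",[g(-.034,.01175),g(.05,.01175),g(-.006,-.01175),g(.006,-.01175),g(.034,-.00725),g(.046,-.00725)])
show("outer corner left front y=-40,x=-14; inner -22",[g(-.014,-.04),g(-.014,-.022)])
f=cv2.imread("pics/s2.png")[165:255,190:280]
a=cv2.resize(f,(720,540*4//3),interpolation=cv2.INTER_CUBIC)[100:560]
a=cv2.convertScaleAbs(a,alpha=1.7,beta=-20)
cv2.imwrite("pics/near2.png",a)
```

```text
pin front bottom L/R [[193.0, 106.0], [155.0, 111.0]]
collar centre bottom [[168.0, 40.0]]
fix tip,back; go f,b; nogo f,b [[205.0, 110.0], [231.0, 217.0], [172.0, 151.0], [175.0, 166.0], [192.0, 201.0], [195.0, 217.0]]
outer corner left front y=-40,x=-14; inner -22 [[120.0, 147.0], [152.0, 143.0]]
```

View pics/near2.png

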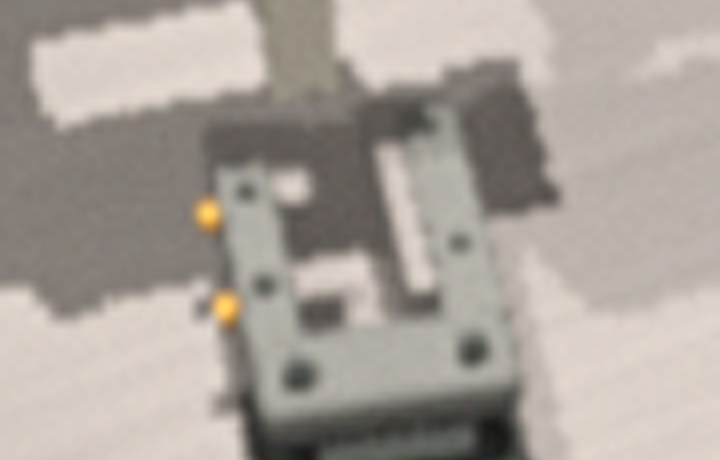

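>>> play_rows(motion=[{"hand": 5, "delta_pos": [0.8, 2.9, -9], "yaw": 0}, {"hand": 5, "delta_pos": [0, 0, -10], "yaw": 0}, {"hand": 5, "delta_pos": [0, 0, -10], "yaw": 0}, {"hand": 5, "delta_pos": [0, 0, 0], "yaw": 0}, {"hand": 5, "delta_pos": [5.8, -1.6, 0], "yaw": 0}, {"hand": 5, "delta_pos": [5.8, -1.6, 0], "yaw": 0}, {"hand": 5, "delta_pos": [0, 0, 0], "yaw": 0}, {"hand": 5, "delta_pos": [0, 0, 0], "yaw": 0}])

```text
clock: 6.15
tool_pos: [0.5095, -0.0237, 0.0729]
orientation: [3.141, 0.0, 2.867]
force: [0.0, 0.5, -0.5]
gripper_width: 0.0139
finger_force: 40.0
```

>>> play_rows(motion=[{"hand": 5, "delta_pos": [1.9, -0.55, 0], "yaw": 0}, {"hand": 5, "delta_pos": [1.9, -0.55, 0], "yaw": 0}, {"hand": 5, "delta_pos": [1.9, -0.55, 0], "yaw": 0}, {"hand": 5, "delta_pos": [0, 0, 0], "yaw": 0}])

```text
clock: 6.55
tool_pos: [0.5152, -0.0253, 0.0728]
orientation: [3.141, 0.0, 2.867]
force: [0.9, 0.0, -0.9]
gripper_width: 0.0138
finger_force: 40.0
```

>>> play_rows(motion=[{"hand": 5, "delta_pos": [1.9, -0.55, 0], "yaw": 0}, {"hand": 5, "delta_pos": [1.9, -0.55, 0], "yaw": 0}, {"hand": 5, "delta_pos": [1.9, -0.55, 0], "yaw": 0}, {"hand": 5, "delta_pos": [1.9, -0.55, 0], "yaw": 0}, {"hand": 5, "delta_pos": [0, 0, 0], "yaw": 0}])

```text
clock: 7.05
tool_pos: [0.5228, -0.0276, 0.0727]
orientation: [3.141, 0.0, 2.867]
force: [-0.4, 0.5, 0.5]
gripper_width: 0.0138
finger_force: 40.0
```

>>> play_rows(motion=[{"hand": 5, "delta_pos": [1.9, -0.55, 0], "yaw": 0}, {"hand": 5, "delta_pos": [1.9, -0.55, 0], "yaw": 0}, {"hand": 5, "delta_pos": [1.9, -0.55, 0], "yaw": 0}, {"hand": 5, "delta_pos": [1.9, -0.55, 0], "yaw": 0}, {"hand": 5, "delta_pos": [1.9, -0.55, 0], "yaw": 0}, {"hand": 5, "delta_pos": [0, 0, 0], "yaw": 0}])

```text
clock: 7.65
tool_pos: [0.5323, -0.0303, 0.0728]
orientation: [3.141, 0.0, 2.867]
force: [0.4, 0.8, -0.5]
gripper_width: 0.0137
finger_force: 40.0
```

>>> play_rows(motion=[{"hand": 5, "delta_pos": [0.15, 0.5, 0], "yaw": 0}, {"hand": 5, "delta_pos": [0.15, 0.5, 0], "yaw": 0}, {"hand": 5, "delta_pos": [0, 0, 0], "yaw": 0}])

```text
clock: 7.95
tool_pos: [0.5322, -0.0291, 0.0728]
orientation: [3.141, -0.0, 2.867]
force: [-0.2, -0.3, -0.7]
gripper_width: 0.0136
finger_force: 40.0
```

Free so far. I'll feel for the fixed anvil in small steps (+y in the gauge frame).

>>> play_rows(motion=[{"hand": 5, "delta_pos": [0.15, 0.5, 0], "yaw": 0}, {"hand": 5, "delta_pos": [0, 0, 0], "yaw": 0}, {"hand": 5, "delta_pos": [0, 0, 0], "yaw": 0}])

```text
clock: 8.25
tool_pos: [0.5324, -0.0287, 0.0727]
orientation: [3.142, -0.0, 2.867]
force: [-1.1, -0.5, -0.9]
gripper_width: 0.0135
finger_force: 40.0
```

>>> play_rows(motion=[{"hand": 5, "delta_pos": [0.15, 0.5, 0], "yaw": 0}, {"hand": 5, "delta_pos": [0, 0, 0], "yaw": 0}, {"hand": 5, "delta_pos": [0, 0, 0], "yaw": 0}])

```text
clock: 8.55
tool_pos: [0.5326, -0.0282, 0.0727]
orientation: [3.141, -0.0, 2.867]
force: [-0.1, -0.6, -0.7]
gripper_width: 0.0131
finger_force: 40.0
```

>>> play_rows(motion=[{"hand": 5, "delta_pos": [0.15, 0.5, 0], "yaw": 0}, {"hand": 5, "delta_pos": [0, 0, 0], "yaw": 0}, {"hand": 5, "delta_pos": [0, 0, 0], "yaw": 0}])

```text
clock: 8.85
tool_pos: [0.5327, -0.0278, 0.0727]
orientation: [-3.142, -0.0, 2.867]
force: [-1.0, -1.6, -0.3]
gripper_width: 0.0136
finger_force: 40.0
```

>>> play_rows(motion=[{"hand": 5, "delta_pos": [0.1, 0.4, 0], "yaw": 0}, {"hand": 5, "delta_pos": [0, 0, 0], "yaw": 0}, {"hand": 5, "delta_pos": [0, 0, 0], "yaw": 0}])

```text
clock: 9.15
tool_pos: [0.5328, -0.0277, 0.0728]
orientation: [-3.141, -0.0, 2.867]
force: [-1.2, -4.0, -0.2]
gripper_width: 0.0136
finger_force: 40.0
```

>>> play_rows(motion=[{"hand": 5, "delta_pos": [0, 0, 0], "yaw": 0}])

```text
clock: 9.25
tool_pos: [0.5327, -0.0276, 0.0727]
orientation: [-3.141, -0.0, 2.867]
force: [-1.5, -4.1, 1.0]
gripper_width: 0.0136
finger_force: 40.0
```

Contact with the fixed anvil is at TCP (0.5327,-0.0278). Backing off to centre (0.75 mm clearance), then going in.

>>> play_rows(motion=[{"hand": 5, "delta_pos": [-0.3, -1.15, 0], "yaw": 0}, {"hand": 5, "delta_pos": [0, 0, 0], "yaw": 0}, {"hand": 5, "delta_pos": [0.96, -0.27, 0], "yaw": 0}, {"hand": 5, "delta_pos": [0.96, -0.27, 0], "yaw": 0}, {"hand": 5, "delta_pos": [0.96, -0.27, 0], "yaw": 0}, {"hand": 5, "delta_pos": [0.96, -0.27, 0], "yaw": 0}, {"hand": 5, "delta_pos": [0, 0, 0], "yaw": 0}])

```text
clock: 9.95
tool_pos: [0.5365, -0.0295, 0.0727]
orientation: [3.141, 0.0, 2.867]
force: [0.1, 0.7, -0.3]
gripper_width: 0.014
finger_force: 40.0
```

>>> play_rows(motion=[{"hand": 5, "delta_pos": [0.96, -0.27, 0], "yaw": 0}, {"hand": 5, "delta_pos": [0.58, -0.16, 0], "yaw": 0}, {"hand": 5, "delta_pos": [0, 0, 0], "yaw": 0}])

```text
clock: 10.25
tool_pos: [0.538, -0.03, 0.0727]
orientation: [3.142, 0.0, 2.867]
force: [-0.5, 0.3, 0.6]
gripper_width: 0.014
finger_force: 40.0
```

>>> play_rows(motion=[{"hand": 5, "delta_pos": [0.58, -0.16, 0], "yaw": 0}, {"hand": 5, "delta_pos": [0.38, -0.11, 0], "yaw": 0}, {"hand": 5, "delta_pos": [0, 0, 0], "yaw": 0}])

```text
clock: 10.55
tool_pos: [0.5389, -0.0302, 0.0727]
orientation: [3.141, 0.0, 2.867]
force: [-0.5, -0.3, 0.8]
gripper_width: 0.0136
finger_force: 40.0
```

>>> play_rows(motion=[{"hand": 5, "delta_pos": [0.77, -0.22, 0], "yaw": 0}, {"hand": 5, "delta_pos": [0, 0, 0], "yaw": 0}, {"hand": 5, "delta_pos": [0, 0, 0], "yaw": 0}])

```text
clock: 10.85
tool_pos: [0.5397, -0.0304, 0.0727]
orientation: [3.142, 0.0, 2.867]
force: [0.2, -0.2, 0.4]
gripper_width: 0.0139
finger_force: 40.0
```

>>> play_rows(motion=[{"hand": 5, "delta_pos": [0.77, -0.22, 0], "yaw": 0}, {"hand": 5, "delta_pos": [0, 0, 0], "yaw": 0}, {"hand": 5, "delta_pos": [0, 0, 0], "yaw": 0}])

```text
clock: 11.15
tool_pos: [0.5404, -0.0307, 0.0727]
orientation: [3.142, -0.0, 2.867]
force: [0.1, -0.0, -1.3]
gripper_width: 0.0135
finger_force: 40.0
```

>>> play_rows(motion=[{"hand": 5, "delta_pos": [0.77, -0.22, 0], "yaw": 0}, {"hand": 5, "delta_pos": [0, 0, 0], "yaw": 0}, {"hand": 5, "delta_pos": [0, 0, 0], "yaw": 0}])

```text
clock: 11.45
tool_pos: [0.5412, -0.0309, 0.0727]
orientation: [3.141, 0.0, 2.867]
force: [0.9, 0.5, -0.2]
gripper_width: 0.0135
finger_force: 40.0
```

>>> play_rows(motion=[{"hand": 5, "delta_pos": [0.77, -0.22, 0], "yaw": 0}, {"hand": 5, "delta_pos": [0, 0, 0], "yaw": 0}, {"hand": 5, "delta_pos": [0, 0, 0], "yaw": 0}])

```text
clock: 11.75
tool_pos: [0.542, -0.0311, 0.0727]
orientation: [3.141, 0.0, 2.867]
force: [-0.0, -0.1, 0.0]
gripper_width: 0.0139
finger_force: 40.0
```

>>> play_rows(motion=[{"hand": 5, "delta_pos": [0.77, -0.22, 0], "yaw": 0}, {"hand": 5, "delta_pos": [0, 0, 0], "yaw": 0}, {"hand": 5, "delta_pos": [0, 0, 0], "yaw": 0}])

```text
clock: 12.05
tool_pos: [0.5427, -0.0313, 0.0727]
orientation: [3.142, -0.0, 2.867]
force: [0.3, -0.2, 0.1]
gripper_width: 0.0136
finger_force: 40.0
```

>>> play_rows(motion=[{"hand": 5, "delta_pos": [0.77, -0.22, 0], "yaw": 0}, {"hand": 5, "delta_pos": [0, 0, 0], "yaw": 0}, {"hand": 5, "delta_pos": [0, 0, 0], "yaw": 0}])

```text
clock: 12.35
tool_pos: [0.5435, -0.0316, 0.0727]
orientation: [3.141, -0.0, 2.867]
force: [-0.4, -1.0, -1.0]
gripper_width: 0.0139
finger_force: 40.0
```

>>> play_rows(motion=[{"hand": 5, "delta_pos": [0.77, -0.22, 0], "yaw": 0}, {"hand": 5, "delta_pos": [0, 0, 0], "yaw": 0}, {"hand": 5, "delta_pos": [0, 0, 0], "yaw": 0}])

```text
clock: 12.65
tool_pos: [0.5443, -0.0318, 0.0727]
orientation: [3.142, -0.0, 2.867]
force: [0.2, 0.2, -0.6]
gripper_width: 0.0138
finger_force: 40.0
```

>>> play_rows(motion=[{"hand": 5, "delta_pos": [0.58, -0.16, 0], "yaw": 0}, {"hand": 5, "delta_pos": [0.58, -0.16, 0], "yaw": 0}, {"hand": 5, "delta_pos": [0.58, -0.16, 0], "yaw": 0}, {"hand": 5, "delta_pos": [0, 0, 0], "yaw": 0}, {"hand": 5, "delta_pos": [0, 0, 0], "yaw": 0}])

```text
clock: 13.15
tool_pos: [0.546, -0.0322, 0.0727]
orientation: [3.141, -0.0, 2.867]
force: [0.2, -0.9, -0.6]
gripper_width: 0.0136
finger_force: 40.0
```

>>> play_rows(motion=[{"hand": 5, "delta_pos": [0.96, -0.27, 0], "yaw": 0}, {"hand": 5, "delta_pos": [0.96, -0.27, 0], "yaw": 0}, {"hand": 5, "delta_pos": [0.96, -0.27, 0], "yaw": 0}, {"hand": 5, "delta_pos": [0, 0, 0], "yaw": 0}, {"hand": 5, "delta_pos": [0, 0, 0], "yaw": 0}])

```text
clock: 13.65
tool_pos: [0.5489, -0.0331, 0.0727]
orientation: [3.142, -0.0, 2.867]
force: [-0.2, -0.6, -0.3]
gripper_width: 0.0138
finger_force: 40.0
```

>>> play_rows(motion=[{"hand": 5, "delta_pos": [0.96, -0.27, 0], "yaw": 0}, {"hand": 5, "delta_pos": [0.96, -0.27, 0], "yaw": 0}, {"hand": 5, "delta_pos": [0.96, -0.27, 0], "yaw": 0}, {"hand": 5, "delta_pos": [0.96, -0.27, 0], "yaw": 0}, {"hand": 5, "delta_pos": [0, 0, 0], "yaw": 0}, {"hand": 5, "delta_pos": [0, 0, 0], "yaw": 0}])

```text
clock: 14.25
tool_pos: [0.5527, -0.0341, 0.0727]
orientation: [3.141, -0.0, 2.867]
force: [0.0, -0.0, -0.2]
gripper_width: 0.0136
finger_force: 40.0
```

>>> play_rows(motion=[{"hand": 5, "delta_pos": [0.96, -0.27, 0], "yaw": 0}, {"hand": 5, "delta_pos": [0.96, -0.27, 0], "yaw": 0}, {"hand": 5, "delta_pos": [0.96, -0.27, 0], "yaw": 0}, {"hand": 5, "delta_pos": [0.96, -0.27, 0], "yaw": 0}, {"hand": 5, "delta_pos": [0.96, -0.27, 0], "yaw": 0}, {"hand": 5, "delta_pos": [0, 0, 0], "yaw": 0}])

```text
clock: 14.85
tool_pos: [0.5577, -0.0355, 0.0727]
orientation: [3.141, 0.0, 2.867]
force: [-1.3, -0.1, -0.8]
gripper_width: 0.0134
finger_force: 40.0
```

>>> play_rows(motion=[{"hand": 5, "delta_pos": [0.96, -0.27, 0], "yaw": 0}, {"hand": 5, "delta_pos": [0.96, -0.27, 0], "yaw": 0}, {"hand": 5, "delta_pos": [0.96, -0.27, 0], "yaw": 0}, {"hand": 5, "delta_pos": [0.96, -0.27, 0], "yaw": 0}, {"hand": 5, "delta_pos": [0.96, -0.27, 0], "yaw": 0}, {"hand": 5, "delta_pos": [0.96, -0.27, 0], "yaw": 0}, {"hand": 5, "delta_pos": [0, 0, 0], "yaw": 0}])

```text
clock: 15.55
tool_pos: [0.5634, -0.0372, 0.0727]
orientation: [3.142, 0.0, 2.867]
force: [-0.0, -0.7, -0.3]
gripper_width: 0.014
finger_force: 40.0
```

>>> play_rows(motion=[{"hand": 5, "delta_pos": [0.96, -0.27, 0], "yaw": 0}, {"hand": 5, "delta_pos": [0.96, -0.27, 0], "yaw": 0}, {"hand": 5, "delta_pos": [0.96, -0.27, 0], "yaw": 0}, {"hand": 5, "delta_pos": [0.96, -0.27, 0], "yaw": 0}, {"hand": 5, "delta_pos": [0.96, -0.27, 0], "yaw": 0}, {"hand": 5, "delta_pos": [0.96, -0.27, 0], "yaw": 0}, {"hand": 5, "delta_pos": [0.96, -0.27, 0], "yaw": 0}, {"hand": 5, "delta_pos": [0, 0, 0], "yaw": 0}])

```text
clock: 16.35
tool_pos: [0.5701, -0.039, 0.0727]
orientation: [3.142, 0.0, 2.867]
force: [-0.2, -0.3, -0.2]
gripper_width: 0.0139
finger_force: 40.0
```

>>> play_rows(motion=[{"hand": 5, "delta_pos": [0.96, -0.27, 0], "yaw": 0}, {"hand": 5, "delta_pos": [0.96, -0.27, 0], "yaw": 0}, {"hand": 5, "delta_pos": [0.96, -0.27, 0], "yaw": 0}, {"hand": 5, "delta_pos": [0, 0, 0], "yaw": 0}])

```text
clock: 16.75
tool_pos: [0.5731, -0.0399, 0.0728]
orientation: [3.142, 0.0, 2.867]
force: [0.2, -0.0, -0.5]
gripper_width: 0.0135
finger_force: 40.0
```

>>> play_rows(motion=[{"hand": 5, "delta_pos": [0.77, -0.22, 0], "yaw": 0}, {"hand": 5, "delta_pos": [0, 0, 0], "yaw": 0}, {"hand": 5, "delta_pos": [0, 0, 0], "yaw": 0}])

```text
clock: 17.05
tool_pos: [0.5736, -0.04, 0.0728]
orientation: [3.142, -0.0, 2.867]
force: [0.2, 0.2, -0.6]
gripper_width: 0.0136
finger_force: 40.0
```

>>> play_rows(motion=[{"hand": 5, "delta_pos": [0.77, -0.22, 0], "yaw": 0}, {"hand": 5, "delta_pos": [0, 0, 0], "yaw": 0}, {"hand": 5, "delta_pos": [0, 0, 0], "yaw": 0}])

```text
clock: 17.35
tool_pos: [0.5745, -0.0402, 0.0728]
orientation: [3.141, 0.0, 2.867]
force: [0.6, -0.2, -1.0]
gripper_width: 0.0139
finger_force: 40.0
```

>>> play_rows(motion=[{"hand": 5, "delta_pos": [0.77, -0.22, 0], "yaw": 0}, {"hand": 5, "delta_pos": [0, 0, 0], "yaw": 0}, {"hand": 5, "delta_pos": [0, 0, 0], "yaw": 0}])

```text
clock: 17.65
tool_pos: [0.5752, -0.0405, 0.0727]
orientation: [3.141, 0.0, 2.867]
force: [-0.6, -0.3, 0.1]
gripper_width: 0.0137
finger_force: 40.0
```

>>> play_rows(motion=[{"hand": 5, "delta_pos": [0.77, -0.22, 0], "yaw": 0}, {"hand": 5, "delta_pos": [0, 0, 0], "yaw": 0}, {"hand": 5, "delta_pos": [0, 0, 0], "yaw": 0}])

```text
clock: 17.95
tool_pos: [0.576, -0.0407, 0.0727]
orientation: [3.142, -0.0, 2.867]
force: [-0.2, -0.2, -0.2]
gripper_width: 0.0139
finger_force: 40.0
```

>>> play_rows(motion=[{"hand": 5, "delta_pos": [0.77, -0.22, 0], "yaw": 0}, {"hand": 5, "delta_pos": [0, 0, 0], "yaw": 0}, {"hand": 5, "delta_pos": [0, 0, 0], "yaw": 0}])

```text
clock: 18.25
tool_pos: [0.5767, -0.0409, 0.0727]
orientation: [3.141, -0.0, 2.867]
force: [-0.6, 0.1, -0.5]
gripper_width: 0.014
finger_force: 40.0
```

>>> play_rows(motion=[{"hand": 5, "delta_pos": [0.77, -0.22, 0], "yaw": 0}, {"hand": 5, "delta_pos": [0, 0, 0], "yaw": 0}, {"hand": 5, "delta_pos": [0, 0, 0], "yaw": 0}])

```text
clock: 18.55
tool_pos: [0.5775, -0.0411, 0.0727]
orientation: [3.142, -0.0, 2.867]
force: [0.2, 0.7, -0.3]
gripper_width: 0.0138
finger_force: 40.0
```

>>> play_rows(motion=[{"hand": 5, "delta_pos": [0.67, -0.19, 0], "yaw": 0}, {"hand": 5, "delta_pos": [0, 0, 0], "yaw": 0}, {"hand": 5, "delta_pos": [0, 0, 0], "yaw": 0}])

```text
clock: 18.85
tool_pos: [0.5782, -0.0413, 0.0728]
orientation: [3.142, 0.0, 2.867]
force: [0.7, -0.5, -1.0]
gripper_width: 0.014
finger_force: 40.0
```

>>> play_rows(motion=[{"hand": 5, "delta_pos": [0.67, -0.19, 0], "yaw": 0}, {"hand": 5, "delta_pos": [0, 0, 0], "yaw": 0}, {"hand": 5, "delta_pos": [0, 0, 0], "yaw": 0}])

```text
clock: 19.15
tool_pos: [0.5788, -0.0415, 0.0727]
orientation: [3.142, -0.0, 2.867]
force: [-0.2, -0.1, -0.7]
gripper_width: 0.0138
finger_force: 40.0
```

>>> play_rows(motion=[{"hand": 5, "delta_pos": [0.58, -0.16, 0], "yaw": 0}, {"hand": 5, "delta_pos": [0, 0, 0], "yaw": 0}, {"hand": 5, "delta_pos": [0, 0, 0], "yaw": 0}])

```text
clock: 19.45
tool_pos: [0.5789, -0.0415, 0.0727]
orientation: [3.142, -0.001, 2.867]
force: [-3.5, 1.0, 1.9]
gripper_width: 0.0135
finger_force: 40.0
```

Stopped by the NO-GO anvil at 3.6 N, where expected (48 mm past the first feel). Pressing a bit more, to about 5 N.

>>> play_rows(motion=[{"hand": 5, "delta_pos": [0.18, -0.05, 0], "yaw": 0}, {"hand": 5, "delta_pos": [0, 0, 0], "yaw": 0}, {"hand": 5, "delta_pos": [0, 0, 0], "yaw": 0}])

```text
clock: 19.75
tool_pos: [0.579, -0.0415, 0.0726]
orientation: [3.142, -0.001, 2.867]
force: [-5.1, 1.2, 2.3]
gripper_width: 0.0137
finger_force: 40.0
```

>>> play_rows(motion=[{"hand": 5, "delta_pos": [0, 0, 0], "yaw": 0}, {"hand": 5, "delta_pos": [0, 0, 0], "yaw": 0}, {"hand": 5, "delta_pos": [0, 0, 0], "yaw": 0}, {"hand": 5, "delta_pos": [0, 0, 0], "yaw": 0}])

```text
clock: 20.15
tool_pos: [0.579, -0.0415, 0.0726]
orientation: [3.142, -0.001, 2.867]
force: [-5.7, 1.1, 3.6]
gripper_width: 0.0139
finger_force: 40.0
```

>>> play_rows(motion=[{"hand": 5, "delta_pos": [0, 0, 0], "yaw": 0}, {"hand": 5, "delta_pos": [0, 0, 0], "yaw": 0}, {"hand": 5, "delta_pos": [0, 0, 0], "yaw": 0}, {"hand": 5, "delta_pos": [0, 0, 0], "yaw": 0}, {"hand": 5, "delta_pos": [0, 0, 0], "yaw": 0}, {"hand": 5, "delta_pos": [0, 0, 0], "yaw": 0}])

```text
clock: 20.75
tool_pos: [0.579, -0.0415, 0.0726]
orientation: [3.142, -0.001, 2.867]
force: [-4.7, 1.8, 3.3]
gripper_width: 0.0137
finger_force: 40.0
```

Held for over a second at about 5 N. Drawing back along the same line.

>>> play_rows(motion=[{"hand": 5, "delta_pos": [-0.96, 0.27, 0], "yaw": 0}, {"hand": 5, "delta_pos": [-1.92, 0.54, 0], "yaw": 0}, {"hand": 5, "delta_pos": [-1.92, 0.54, 0], "yaw": 0}, {"hand": 5, "delta_pos": [-1.92, 0.54, 0], "yaw": 0}, {"hand": 5, "delta_pos": [-1.92, 0.54, 0], "yaw": 0}, {"hand": 5, "delta_pos": [-1.92, 0.54, 0], "yaw": 0}, {"hand": 5, "delta_pos": [0, 0, 0], "yaw": 0}])

```text
clock: 21.45
tool_pos: [0.5689, -0.0387, 0.0728]
orientation: [3.141, 0.0, 2.867]
force: [0.3, -0.3, -0.1]
gripper_width: 0.0135
finger_force: 40.0
```

>>> play_rows(motion=[{"hand": 5, "delta_pos": [-1.92, 0.54, 0], "yaw": 0}, {"hand": 5, "delta_pos": [-1.92, 0.54, 0], "yaw": 0}, {"hand": 5, "delta_pos": [-1.92, 0.54, 0], "yaw": 0}, {"hand": 5, "delta_pos": [-1.92, 0.54, 0], "yaw": 0}, {"hand": 5, "delta_pos": [-1.92, 0.54, 0], "yaw": 0}, {"hand": 5, "delta_pos": [-1.92, 0.54, 0], "yaw": 0}, {"hand": 5, "delta_pos": [-1.92, 0.54, 0], "yaw": 0}, {"hand": 5, "delta_pos": [0, 0, 0], "yaw": 0}])

```text
clock: 22.25
tool_pos: [0.5553, -0.0349, 0.0727]
orientation: [3.142, -0.0, 2.867]
force: [0.6, -0.0, 0.7]
gripper_width: 0.0142
finger_force: 40.0
```

>>> play_rows(motion=[{"hand": 5, "delta_pos": [-2.4, 0.68, 0], "yaw": 0}, {"hand": 5, "delta_pos": [-2.4, 0.68, 0], "yaw": 0}, {"hand": 5, "delta_pos": [-2.4, 0.68, 0], "yaw": 0}, {"hand": 5, "delta_pos": [-2.4, 0.68, 0], "yaw": 0}, {"hand": 5, "delta_pos": [-2.4, 0.68, 0], "yaw": 0}, {"hand": 5, "delta_pos": [-2.4, 0.68, 0], "yaw": 0}, {"hand": 5, "delta_pos": [-2.4, 0.68, 0], "yaw": 0}, {"hand": 5, "delta_pos": [-2.4, 0.68, 0], "yaw": 0}])

```text
clock: 23.05
tool_pos: [0.5362, -0.0295, 0.0728]
orientation: [3.141, 0.0, 2.867]
force: [0.2, -0.2, -1.7]
gripper_width: 0.0138
finger_force: 40.0
```

>>> play_rows(motion=[{"hand": 5, "delta_pos": [-4.8, 1.35, 0], "yaw": 0}, {"hand": 5, "delta_pos": [-4.8, 1.35, 0], "yaw": 0}, {"hand": 5, "delta_pos": [-4.8, 1.35, 0], "yaw": 0}, {"hand": 5, "delta_pos": [-4.8, 1.35, 0], "yaw": 0}, {"hand": 5, "delta_pos": [-4.8, 1.35, 0], "yaw": 0}, {"hand": 5, "delta_pos": [-4.8, 1.35, 0], "yaw": 0}, {"hand": 5, "delta_pos": [-4.8, 1.35, 0], "yaw": 0}, {"hand": 5, "delta_pos": [-6.8, 1.35, 0], "yaw": 0}])

```text
clock: 23.85
tool_pos: [0.4958, -0.0186, 0.0728]
orientation: [3.141, 0.0, 2.867]
force: [0.1, 0.1, -0.1]
gripper_width: 0.0138
finger_force: 40.0
```

Out of the mouth. Carrying to the tray centre at about (0.501,0.233).

>>> play_rows(motion=[{"hand": 5, "delta_pos": [-3, 3, 20], "yaw": 0}, {"hand": 5, "delta_pos": [0, 15, 25], "yaw": 0}, {"hand": 5, "delta_pos": [0, 35, 5], "yaw": 0}, {"hand": 5, "delta_pos": [0, 40, 0], "yaw": 0}, {"hand": 5, "delta_pos": [2, 40, 0], "yaw": 0}, {"hand": 5, "delta_pos": [2, 40, 0], "yaw": 0}, {"hand": 5, "delta_pos": [2, 40, 0], "yaw": 0}, {"hand": 5, "delta_pos": [2, 25, 0], "yaw": 0}])

```text
clock: 24.65
tool_pos: [0.5004, 0.2218, 0.1228]
orientation: [3.141, 0.0, 2.868]
force: [0.1, -0.3, -0.4]
gripper_width: 0.0138
finger_force: 40.0
```

>>> play_rows(motion=[{"hand": 5, "delta_pos": [0, 14, 0], "yaw": 0}, {"hand": 5, "delta_pos": [0, 0, -15], "yaw": 0}, {"hand": 5, "delta_pos": [0, 0, -15], "yaw": 0}, {"hand": 5, "delta_pos": [0, 0, -10], "yaw": 0}, {"hand": 5, "delta_pos": [0, 0, 0], "yaw": 0}, {"hand": 5, "delta_pos": [0, 0, 0], "yaw": 0}])

```text
clock: 25.25
tool_pos: [0.5012, 0.2329, 0.0829]
orientation: [-3.142, -0.0, 2.866]
force: [-0.4, 0.3, -0.3]
gripper_width: 0.0139
finger_force: 40.0
```

Run:
```python
from h import *
f=viewer.grab_frame("scene")[:,:,::-1]; g=viewer.grab_frame("top")[:,:,::-1]
cv2.imwrite("pics/tray1.png",cv2.hconcat([cv2.resize(f[110:210,260:360],(400,400),interpolation=cv2.INTER_CUBIC),cv2.resize(g[170:270,120:220],(400,400),interpolation=cv2.INTER_CUBIC)]))
```

```text
(no output)
```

View pics/tray1.png

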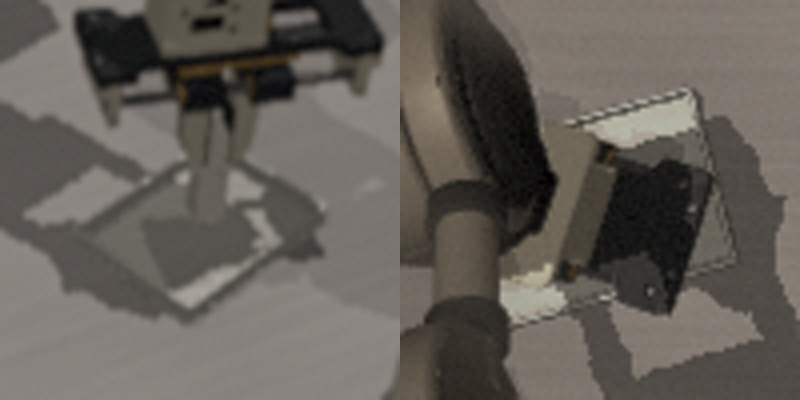

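Left (scene): the pin's bottom, at about (208,215), is over the tray interior (corners about (80,235), (185,315), (320,210), (190,165)). Right (top): the tray lies under the hand. Lowering.

>>> play_rows(motion=[{"hand": 5, "delta_pos": [0, 0, -8], "yaw": 0}, {"hand": 5, "delta_pos": [0, 0, -5], "yaw": 0}, {"hand": 5, "delta_pos": [0, 0, -3], "yaw": 0}, {"hand": 5, "delta_pos": [0, 0, 0], "yaw": 0}, {"hand": 5, "delta_pos": [0, 0, 0], "yaw": 0}])

```text
clock: 25.85
tool_pos: [0.501, 0.2333, 0.0666]
orientation: [-3.142, -0.0, 2.867]
force: [0.5, -0.3, 0.0]
gripper_width: 0.0136
finger_force: 40.0
```

>>> play_rows(motion=[{"hand": 5, "delta_pos": [0, 0, -0.8], "yaw": 0}, {"hand": 5, "delta_pos": [0, 0, -0.4], "yaw": 0}, {"hand": 5, "delta_pos": [0, 0, 0], "yaw": 0}, {"hand": 5, "delta_pos": [0, 0, 0], "yaw": 0}])

```text
clock: 26.25
tool_pos: [0.501, 0.2333, 0.0656]
orientation: [3.141, 0.0, 2.867]
force: [0.4, -0.1, -0.0]
gripper_width: 0.0138
finger_force: 40.0
```

>>> play_rows(motion=[{"hand": 5, "delta_pos": [0, 0, -0.5], "yaw": 0}, {"hand": 5, "delta_pos": [0, 0, 0], "yaw": 0}, {"hand": 5, "delta_pos": [0, 0, 0], "yaw": 0}])

```text
clock: 26.55
tool_pos: [0.501, 0.2333, 0.065]
orientation: [3.142, -0.0, 2.867]
force: [-0.5, 0.1, -0.8]
gripper_width: 0.0139
finger_force: 40.0
```

>>> play_rows(motion=[{"hand": 5, "delta_pos": [0, 0, -0.4], "yaw": 0}, {"hand": 5, "delta_pos": [0, 0, 0], "yaw": 0}, {"hand": 5, "delta_pos": [0, 0, 0], "yaw": 0}])

```text
clock: 26.85
tool_pos: [0.5011, 0.2333, 0.065]
orientation: [3.141, 0.0, 2.867]
force: [-0.6, -0.4, 5.0]
gripper_width: 0.0141
finger_force: 40.0
```

Touchdown (5 N up). Relaxing slightly, releasing slowly, then going straight up.

>>> play_rows(motion=[{"hand": 5, "delta_pos": [0, 0, 0.2], "yaw": 0}, {"hand": 15, "delta_pos": [0, 0, 0], "yaw": 0}, {"hand": 20, "delta_pos": [0, 0, 0], "yaw": 0}, {"hand": 30, "delta_pos": [0, 0, 0], "yaw": 0}, {"hand": 45, "delta_pos": [0, 0, 0], "yaw": 0}, {"hand": 45, "delta_pos": [0, 0, 0], "yaw": 0}, {"hand": 45, "delta_pos": [0, 0, 0], "yaw": 0}, {"hand": 45, "delta_pos": [0, 0, 0], "yaw": 0}])

```text
clock: 27.65
tool_pos: [0.501, 0.2333, 0.0648]
orientation: [3.142, -0.0, 2.867]
force: [-0.3, 0.4, -0.3]
gripper_width: 0.045
finger_force: 0.0
```

>>> play_rows(motion=[{"hand": 45, "delta_pos": [0, 0, 15], "yaw": 0}, {"hand": 45, "delta_pos": [0, 0, 30], "yaw": 0}, {"hand": 45, "delta_pos": [0, 0, 40], "yaw": 0}, {"hand": 45, "delta_pos": [0, 0, 40], "yaw": 0}, {"hand": 45, "delta_pos": [-40, 0, 10], "yaw": 0}, {"hand": 45, "delta_pos": [-40, 20, 0], "yaw": 0}, {"hand": 45, "delta_pos": [-40, 20, 0], "yaw": 0}, {"hand": 45, "delta_pos": [0, 0, 0], "yaw": 0}])

```text
clock: 28.45
tool_pos: [0.3766, 0.2746, 0.2001]
orientation: [-3.141, -0.002, 2.87]
force: [0.9, -0.0, -0.2]
gripper_width: 0.0449
finger_force: 0.0
```

Run:
```python
from h import *
f=viewer.grab_frame("scene")[:,:,::-1]; cv2.imwrite("pics/end.png",f)
```

```text
(no output)
```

View pics/end.png

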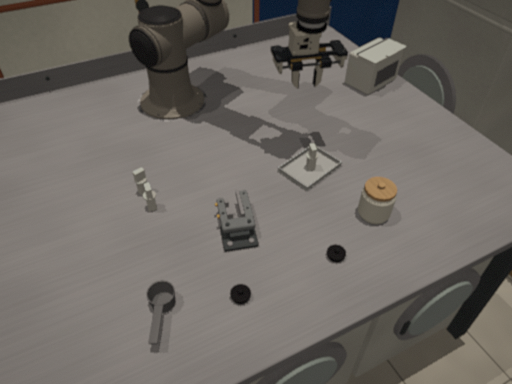

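The pin stands upright in the tray at (312,155). The jar (378,200), scoop (160,305) and plugs (336,253) and (240,294) haven't moved, and the gripper is clear. Handing in.

```bash
python3 -c "
from plant import order; print(order.close_job())"
```

```text
the job is handed in; nothing more can be done
None
```

The rightmost pin passed the GO gap, was stopped by the NO-GO anvil and held there at about 5 N (peak reading under 7 N) for over a second, then was drawn out and stood upright in the tray; the jar, scoop and plugs stayed put, and the job was handed in at about 28.5 s.

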